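Slide the ceramic spacer along the rail into the corner pocket

ROBOT

A 6-joint arm with a two-finger parallel gripper is mounted at the origin on the work surface. World frame = base frame: x ahead of the robot, y to its left, z up, the work surface at z = 0. Lengths are in m, angles in rad, forces in N, time in s.
With the tool pointing down it reaches from about 0.3 to 0.875 m from the base axis. Payload 6.4 kg.
Tool frame: the origin (TCP) lies between the finger pads; the fingertips stand 25 mm ahead of it and the grasp point (between the pads) lies 6 mm ahead of it; z points along the fingers, y is the line along which they close (so a half turn about z gives the same grasp; the last joint's range is limited). The gripper opens to 85 mm and grips with 20 to 120 N. Pads are 22 mm wide; open, the fingers measure 114 mm over their backs; the gripper's body (76 mm by 85 mm) begins 54 mm behind the grasp point. The pads swing forward as they close: fully open they stand 13 mm farther back than shut.
Start: joints at [-1.504, 0.181, 1.607, -0, 1.354, -0.206], TCP at [0.155, -0.554, 0.256] pointing down, gripper open.
Joint ranges: [-2.99, 2.99], [-0.89, 2.07], [0.3, 2.58], [-1.14, 4.28], [0, 2.63], [-3.12, 3.12]. Speed limits (rad/s): [2.57, 2.57, 3.01, 3.14, 3.14, 3.14].

INTERFACE

Orientations are given as a unit quaternion [w, x, y, z].
In Python, from bench import ctrl gives the robot as it stands.
- The arm moves only by the tool servo_tool, never from a script. Its argument "series" is text: rows parted by semicolons, each of 7 numbers parted by spaces: the gripper command: -1 is fully open, 1 is shut, values between are in proportion, then the shift along the tool's x, y, z in m, then the turn, a rotation vector about the tool's x, y, z in degrees. A call has 1 to 12 rows; each row is the pose to reach, as a shift and turn from the pose commanded when the call began, along the tool's axes at that moment; what a row does not reach only later rows make up. A row lasts 1/12 s, in which the tool goes at most 41.7 mm and 7.16 degrees, less where a joint would pass 70% of its speed; a pose out of reach is approached as far as the arm can. A call with a gripper value outside its range is refused whole. The fingers move at their own pace and stop on an object; the grip force is fixed at half the most. Time passes only in rows, so rows that repeat a pose let the fingers close. It gives the time, the measured TCP pose, the force, the opening and the grip force at its end, in the units of the state.
- ctrl.get_obs(): the state, without advancing time (a new reading comes with each control period).
- ctrl.camera(name): name is "scene" or "top" or "wrist"; returns a dict with "img" (480x640x3 uint8, red, green, blue), "z_map" (480x640 float32, m along the optical axis (not along the pixel's ray), 0 where there is no reading), "fovy" (degrees; the focal length in pixels is half the picture's height over the tangent of half this angle, whatever the lens; pixels are square), "cx", "cy" (the principal point, pixels), "extrinsics" (4x4, takes a point from camera to world coordinates); the wrist camera has in their place "T_tool_cam" (4x4, takes a point from camera to tool coordinates, whose origin is the TCP and whose axes are the flange's). Camera axes: x right, y down, z forward; pixel columns grow to the right and rows downward; lengths in m; the calibration is good to about 2 mm. The wrist camera is an equidistant fisheye: a pixel r from the principal point sees the ray r / f radians off the axis. A picture is of the moment at which its call begins: read the wrist's pose just before it.
- ctrl.hand_in(): hands the job in; it is judged then, once.
The state is a dict: "time_s": time; "q": joint angles; "dq": joint speeds; "joint_efforts": joint torques, N m; "eef_pos": TCP position; "eef_rot": TCP orientation; "wrist_force": force on the tool from outside, world axes, zero at the start; "torque": the same for the moment, N m; "opening": opening from 0.0 (shut) to 1.0 (fully open); "grasp_force": force on a finger pad.
Only numpy, scipy, OpenCV 4.12 (cv2) and the standard library are available. Lean on these libraries where they do the work, as an engineer would, in place of code of your own. Each camera call takes 0.05 s, during which the arm holds its last target. There are 200 camera calls.

TASK

On the grey metal tray, use the fingertips to push the oblong white ceramic spacer straight across until its long side lies flat against the long rail, then, keeping it against the rail, slide it along into the corner pocket (the corner guarded by the short keeper block) until its end rests fully home against the end stop. Keep it flat on the tray all the way, never lifting it; leave everything else where it is and finish with the hand clear.

Things in the scene. Friction and masses are not known exactly. Their poses are not given: they have to be found in the camera images.
- tray: Fixed grey metal tray, 170 mm (its x) by 340 mm (its y); origin under its centre on the bench. Its floor is 6 mm above the bench. A straight rail, 16 mm wide, runs the whole length of its +x edge; the rail's inner face is at tray x = +69 mm. End stops 16 mm thick stand at both ends, inner faces at tray y = +154 and -154 mm, from tray x = -10 mm up to the rail. Rail and stops rise 14 mm above the floor. The -x edge is open. Tray turned at most 0.3 rad from the bench axes.
- pocket (a point): The place of the spacer's origin, on the tray floor, when the spacer is fully home in the corner pocket, its long side touching the rail and its end touching the end stop: 15 mm from the rail's inner face and 25 mm from the stop (tray x = +54 mm, tray y = +129 or -129 mm: the pocket is at either end). Axes parallel to the tray's. The pocket is bounded by the rail, the end stop and the keeper block; it is 34 mm wide between rail and keeper and open towards the tray's middle.
- keeper: Fixed bright aluminium keeper block that marks the pocket: 14 mm (tray x) by 26 mm (tray y), 12 mm tall above the tray floor. Its origin is the pocket point, not the block; the block is centred 26 mm from it towards tray -x, so its face towards the rail is 19 mm from the pocket point and it reaches 13 mm either side of it along the rail.
- corner_block: Fixed bright aluminium block, 30 mm (tray x) by 36 mm (tray y), 14 mm tall with a dark screw head 16 mm wide and 6 mm tall on top, that fills the corner at the other end of the rail. Origin under its centre, on the tray floor.
- spacer: The part to move: loose oblong white ceramic spacer, 30 mm (its x) by 50 mm (its y), 14 mm thick, 50 to 105 g, flat on the tray floor, at the start near mid-length, its long side within 0.35 rad of the rail's direction and 45 mm or more short of the rail. Origin under its centre. It slides under 1 to 2 N; pressed hard into the rail it sticks, so along the rail push squarely on its short end.
- square_blank: Bystander: loose white ceramic square, 34 by 34 by 14 mm, near one end of the tray's open (-x) edge. Origin under its centre.
- small_disc: Bystander: loose white ceramic disc, 26 mm in diameter, 14 mm thick, near the other end of the tray's open edge. Origin under its centre.
- jar: Bystander: loose white closed jar, 50 mm in diameter, 60 mm tall, to the left of the tray. Origin under its centre.
- beaker: Bystander: loose glass beaker, 68 mm in diameter, 85 mm tall, to the left of the tray. Origin under its centre.
- weight: Bystander: loose brass balance weight with a knob, 38 mm in diameter, 52 mm tall, to the right of the tray. Origin under its centre.
- screwdriver: Bystander: loose screwdriver, 160 mm long, lying to the right of the tray.
Not all that is in view belongs to the job. What is shaped like the spacer but purple is not meant.

How it is judged:
By the outcome, as a careful person would: the job done as asked, in the order asked, and still so for the second after the job is handed in, with the robot touching nothing.
It also fails if it takes over 48 s, if anything falls off the work surface, if the arm or the gripper's body presses on something with over 40 N, if the wrist force passes 120 N, or if a joint passes its speed limit or range.

## Working session

There is one attempt and no reset: what is moved stays moved. The work goes in short steps, Python scripts to look and compute and a tool call to move; the robot and the scene stay as the last step left them, time stands still between calls to the robot, and variables do not carry over. Pictures are saved under pics/ and viewed, at most 13 in all, crops included, and the job is handed in when it is done.

Besides the shell and the picture viewer there is one more tool, called after ">>>" as name(argument=value, ...), one argument or row to a line, values as JSON. servo_tool: Moves the arm, as the interface text tells. Its arguments: {"type":"object","properties":{"series":{"type":"string"}},"required":["series"]}

```bash
mkdir -p pics; ls; python3 - <<'E'
from bench import ctrl
import cv2
o=ctrl.get_obs();print({k:o[k] for k in('time_s','eef_pos','eef_rot','opening')})
for n in('top','scene'):
    c=ctrl.camera(n);cv2.imwrite(f'pics/{n}0.png',c['img'][:,:,::-1]);print(n,c['fovy'],c['cx'],c['cy'],c['extrinsics'])
E
```

```text
pics
{'time_s': 0.0, 'eef_pos': array([ 0.15488298, -0.55321124,  0.25537881]), 'eef_rot': array([-8.94278424e-04,  9.90714795e-01,  1.35953643e-01,  5.40282942e-05]), 'opening': 0.9968067642927132}
top 50.22570539516018 319.50080028538076 242.425042193962 [[-2.87369583e-02 -9.97901373e-01  5.80261731e-02  4.72934436e-01]
 [-9.99586647e-01  2.87378629e-02 -8.19061177e-04  2.50666939e-02]
 [-8.50205934e-04 -5.80257251e-02 -9.98314726e-01  1.14877368e+00]
 [ 0.00000000e+00  0.00000000e+00  0.00000000e+00  1.00000000e+00]]
scene 47.18560361963967 326.93576967439355 229.52492001911065 [[-0.80588631  0.4274936  -0.40962967  0.98344847]
 [ 0.59204388  0.5753134  -0.56435674  0.66652385]
 [-0.00559346 -0.69732611 -0.71673217  0.88358782]
 [ 0.          0.          0.          1.        ]]
```

View pics/top0.png

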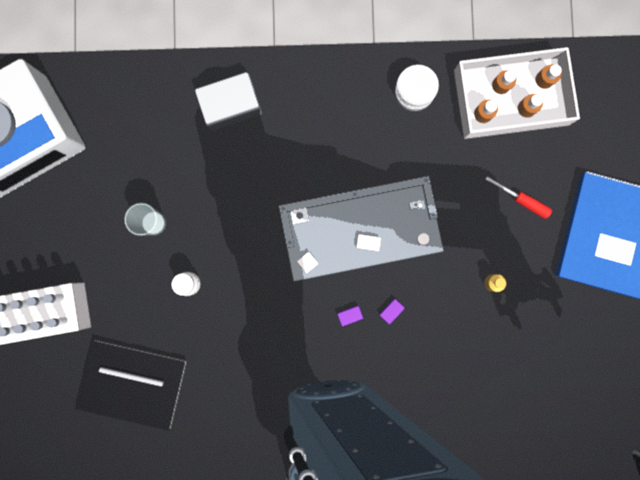

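View pics/scene0.png

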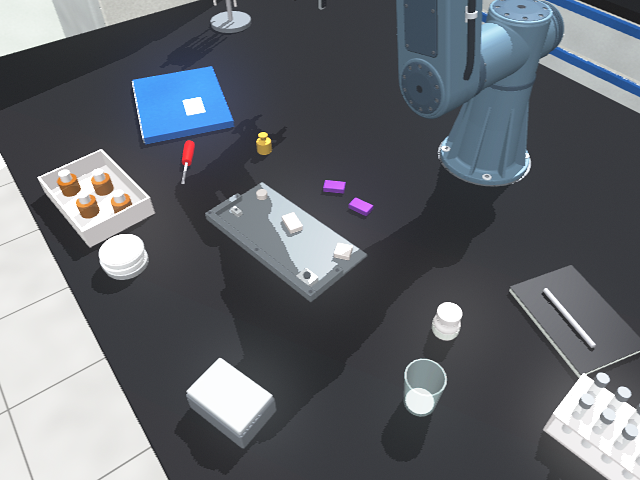

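The top view shows the rail along the far edge, from (280,206) to (430,178). The keeper is at (418,205) at the right end, so the pocket is towards -y. The corner block is at (299,216), the spacer at (369,243), the disc at (423,239) and the square at (308,262). Next I'll measure the tray and spacer.

```bash
cat > h.py <<'E'
import numpy as np,cv2
from bench import ctrl
def ray(c,px,z):
    f=240/np.tan(np.radians(c['fovy']/2));E=c['extrinsics'];px=np.atleast_2d(px).astype(float)
    d=np.c_[(px[:,0]-c['cx'])/f,(px[:,1]-c['cy'])/f,np.ones(len(px))]@E[:3,:3].T
    return E[:3,3]+d*((z-E[2,3])/d[:,2])[:,None]
E
python3 - <<'E'
from h import *
c=ctrl.camera('top');im=c['img'];hsv=cv2.cvtColor(im,cv2.COLOR_RGB2HSV)
x0,y0=270,165
crop=im[y0:y0+125,x0:x0+185];cv2.imwrite('pics/crop1.png',cv2.resize(crop[:,:,::-1],(740,500),interpolation=cv2.INTER_CUBIC))
m=(im.min(2)>200).astype(np.uint8);m[:y0]=0;m[y0+125:]=0;m[:,:x0]=0;m[:,x0+185:]=0
for k in cv2.findContours(m,0,1)[0]:
    if cv2.contourArea(k)>15:
        r=cv2.minAreaRect(k);w=ray(c,cv2.boxPoints(r),.02)
        print('white',np.round(r[0],1),ray(c,r[0],.02)[0].round(4),[round(float(np.linalg.norm(w[i+1]-w[i])),4) for i in(0,1)],w.round(4)[:,:2].tolist())
# tray from depth: points higher than bench
f=240/np.tan(np.radians(c['fovy']/2));v,u=np.mgrid[:480,:640];Z=c['z_map']
P=np.stack([(u-c['cx'])/f*Z,(v-c['cy'])/f*Z,Z],-1)@c['extrinsics'][:3,:3].T+c['extrinsics'][:3,3]
sub=P[y0:y0+125,x0:x0+185,2];print('z percentiles',np.percentile(sub,[2,10,30,50,70,90,95]).round(4))
g=(im.astype(int).mean(2)>62).astype(np.uint8);g[:y0]=0;g[y0+125:]=0;g[:,:x0]=0;g[:,x0+185:]=0
k=max(cv2.findContours(g,0,1)[0],key=cv2.contourArea);r=cv2.minAreaRect(k);print('tray',r,ray(c,cv2.boxPoints(r),.012).round(4).tolist(),cv2.contourArea(k))
E
```

```text
white [307.5 262.6] [0.4949 0.0519 0.02  ] [0.0362, 0.0359] [[0.497, 0.0773], [0.5203, 0.0495], [0.4928, 0.0265], [0.4696, 0.0542]]
white [423.  238.5] [ 0.5406 -0.2046  0.02  ] [0.0221, 0.0199] [[0.5509, -0.194], [0.5503, -0.2161], [0.5304, -0.2152], [0.531, -0.1932]]
white [368.7 242.7] [ 0.5347 -0.0844  0.02  ] [0.0325, 0.0522] [[0.5234, -0.0558], [0.5554, -0.0617], [0.5461, -0.113], [0.5142, -0.1071]]
white [299.7 215.9] [0.5987 0.0663 0.02  ] [0.0369, 0.0306] [[0.6107, 0.0871], [0.6169, 0.0507], [0.5868, 0.0456], [0.5806, 0.0819]]
white [420. 204.] [ 0.6174 -0.2011  0.02  ] [0.0089, 0.0134] [[0.6243, -0.1969], [0.624, -0.2058], [0.6106, -0.2052], [0.6109, -0.1964]]
z percentiles [-0.0041 -0.0021  0.0003  0.003   0.0059  0.0171  0.02  ]
tray ((366.0, 232.0), (176.0, 114.0), 0.0) [[0.4385, 0.1189, 0.012], [0.693, 0.1128, 0.012], [0.6816, -0.2814, 0.012], [0.4273, -0.2702, 0.012]] 15643.5
```

View pics/crop1.png

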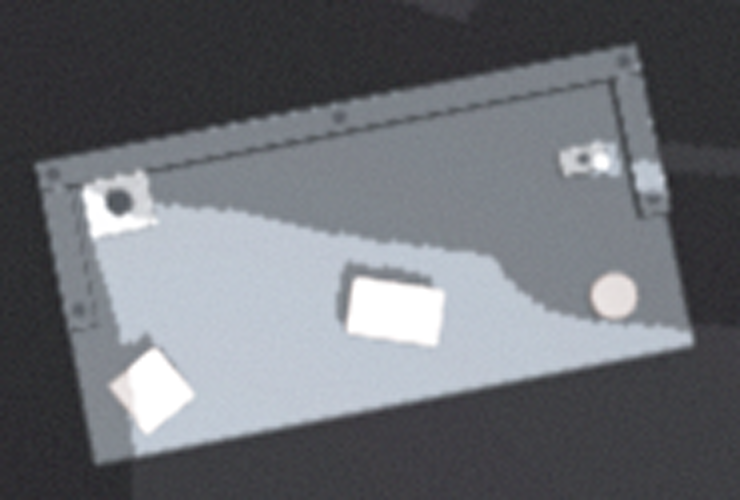

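The enlarged crop puts the tray corners at (37,163), (636,43), (693,343) and (95,465) in crop pixels. The spacer is at (396,310), the keeper at (585,158) and the disc at (614,296).

```bash
cat >> h.py <<'E'
def tray_fit(pts,loc):
    # pts world xy, loc tray xy -> yaw, origin
    a=loc-loc.mean(0);b=pts-pts.mean(0)
    th=np.arctan2((a[:,0]*b[:,1]-a[:,1]*b[:,0]).sum(),(a*b).sum())
    R=np.array([[np.cos(th),-np.sin(th)],[np.sin(th),np.cos(th)]]);t=pts.mean(0)-R@loc.mean(0)
    return th,R,t,pts-(loc@R.T+t)
E
python3 - <<'E'
from h import *
c=ctrl.camera('top')
px=np.array([[37,163],[636,43],[693,343],[95,465]])/4+[270-.375,165-.375]
w=np.r_[ray(c,px[:2],.020),ray(c,px[2:],.006)][:,:2]
th,R,t,res=tray_fit(w,np.array([[85,170],[85,-170],[-85,-170],[-85,170]])/1e3)
print('yaw',th,np.degrees(th),'t',t,res.round(4).tolist())
for n,p in dict(spacer=[.5347,-.0844],disc=[.5406,-.2046],sq=[.4949,.0519],keep=[.6174,-.2011],cb=[.5987,.0663]).items(): print(n,(R.T@(np.array(p)-t)).round(4))
cs=np.array([[0.5234,-0.0558],[0.5554,-0.0617],[0.5461,-0.113],[0.5142,-0.1071]]);print('spacer corners tray',((cs-t)@R).round(4).tolist())
o=ctrl.get_obs();from scipy.spatial.transform import Rotation as Ro
T=Ro.from_quat(o['eef_rot'][[1,2,3,0]]).as_matrix();print(T.round(4),o['eef_pos'])
for n,l in dict(pre=[-.065,-.0],cen=[-.02,0]).items():
    p=np.r_[R@np.array(l)+t,.15];print(n,p.round(4),'tool shift',(T.T@(p-o['eef_pos'])).round(4))
print('tool x yaw',np.degrees(np.arctan2(T[1,0],T[0,0])))
E
```

```text
yaw 0.16945269836678306 9.708924443520047 t [ 0.56832545 -0.06925377] [[-0.0, -0.0008], [0.0001, -0.0003], [0.0004, 0.0004], [-0.0005, 0.0007]]
spacer [-0.0357 -0.0093]
disc [-0.0502 -0.1287]
sq [-0.0519  0.1318]
keep [ 0.0261 -0.1382]
cb [0.0528 0.1285]
spacer corners tray [[-0.042, 0.0208], [-0.0115, 0.0096], [-0.0293, -0.0394], [-0.0597, -0.0282]]
[[ 9.630e-01  2.695e-01 -1.000e-04]
 [ 2.695e-01 -9.630e-01  1.100e-03]
 [ 2.000e-04 -1.100e-03 -1.000e+00]] [ 0.15492374 -0.55342134  0.255736  ]
pre [ 0.5043 -0.0802  0.15  ] tool shift [ 0.4639 -0.3615  0.1062]
cen [ 0.5486 -0.0726  0.15  ] tool shift [ 0.5087 -0.3568  0.1062]
tool x yaw 15.631633030080817
```

>>> servo_tool(
  series="0.435 0.443 -0.353 0.136 0 0 5.9;0.435 0.443 -0.353 0.136 0 0 5.9;0.435 0.443 -0.353 0.136 0 0 5.9;0.435 0.443 -0.353 0.136 0 0 5.9;0.435 0.443 -0.353 0.136 0 0 5.9;0.435 0.443 -0.353 0.136 0 0 5.9;0.435 0.443 -0.353 0.136 0 0 5.9;0.435 0.443 -0.353 0.136 0 0 5.9;0.435 0.443 -0.353 0.136 0 0 5.9;0.435 0.443 -0.353 0.136 0 0 5.9;0.435 0.443 -0.353 0.136 0 0 5.9;0.435 0.443 -0.353 0.136 0 0 5.9",
)

```text
time_s: 1.2
eef_pos: [0.4403, -0.1577, 0.1393]
eef_rot: [0.0, 0.996, 0.085, 0.0]
wrist_force: [0.1, -1.1, 0.9]
opening: 0.282
grasp_force: 0.0
```

>>> servo_tool(
  series="0.435 0 0 0 0 0 0;0.435 0 0 0 0 0 0;0.435 0 0 0 0 0 0",
)

```text
time_s: 1.45
eef_pos: [0.4394, -0.1595, 0.1395]
eef_rot: [0.0, 0.996, 0.085, -0.0]
wrist_force: [0.4, -0.1, -0.1]
opening: 0.283
grasp_force: 0.0
```

```bash
cat >> h.py <<'E'
from scipy.spatial.transform import Rotation as Ro
def pose():
    o=ctrl.get_obs();return o['eef_pos'],Ro.from_quat(o['eef_rot'][[1,2,3,0]]).as_matrix()
yaw=0.16945;TR=np.array([[np.cos(yaw),-np.sin(yaw)],[np.sin(yaw),np.cos(yaw)]]);Tt=np.array([.56833,-.06925])
def where():
    p,T=pose();print('tray',(TR.T@(p[:2]-Tt)*1e3).round(1),'z',round(p[2]*1e3,1),'yaw err deg',round(float(np.degrees(np.arctan2(T[1,0],T[0,0])-yaw)),2))
def to(l,z):
    p,T=pose();print('shift',l,z,(T.T@(np.r_[TR@np.array(l)+Tt,z]-p)*1e3).round(1))
E
python3 - <<'E'
from h import *
where();to([-.085,-.011],.12)
c=ctrl.camera('wrist');cv2.imwrite('pics/w1.png',c['img'][:,:,::-1]);print(c['T_tool_cam'].round(4),c['fovy'],c['cx'],c['cy'])
E
```

```text
tray [-142.3  -67.2] z 139.5 yaw err deg 0.1
shift [-0.085, -0.011] 0.12 [ 57.4 -56.1  19.5]
[[ 4.000e-04 -9.594e-01 -2.821e-01  7.100e-02]
 [ 1.000e+00  1.000e-04  1.000e-03  1.000e-03]
 [-1.000e-03 -2.821e-01  9.594e-01 -1.177e-01]
 [ 0.000e+00  0.000e+00  0.000e+00  1.000e+00]] 65.70646984690485 324.67544945975317 232.92494164769005
```

View pics/w1.png

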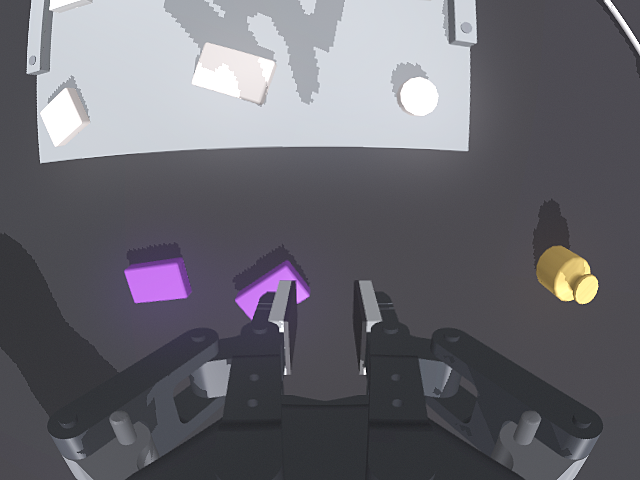

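The wrist view shows the spacer at (234,73), the disc at (418,96) and the fingertips at (285,285) and (367,285). Next I'll get the tip extents in the tool frame from depth.

```bash
cat >> h.py <<'E'
def wcloud(c):
    f=240/np.tan(np.radians(c['fovy']/2))
    v,u=np.mgrid[:480,:640];dx,dy=u-c['cx'],v-c['cy'];r=np.hypot(dx,dy)+1e-9;a=r/f
    k=np.tan(a)/r;Z=c['z_map']
    P=np.stack([dx*k*Z,dy*k*Z,Z],-1);return P@c['T_tool_cam'][:3,:3].T+c['T_tool_cam'][:3,3]
E
python3 - <<'E'
from h import *
p,T=pose();c=ctrl.camera('wrist');P=wcloud(c)
m=(P[...,2]<.05)&(P[...,2]>-.03)&(np.abs(P[...,1])<.06)&(abs(P[...,0])<.04)&(c['z_map']>0)
q=P[m];print(len(q))
for lo,hi in((-.06,0),(0,.06)):
    s=q[(q[:,1]>lo)&(q[:,1]<hi)];print('max z',np.percentile(s[:,2],[90,99,100]).round(4))
    for z in(.0,.01,.015,.02,.025): 
        b=s[abs(s[:,2]-z)<.003]
        if len(b): print(z,len(b),'x',b[:,0].min().round(4),b[:,0].max().round(4),'y',b[:,1].min().round(4),b[:,1].max().round(4))
W=P@T.T+p;g=W[130:146,200:400,2];print('tray floor z',np.median(g))
E
```

```text
9164
max z [0.0098 0.02   0.0254]
0.0 346 x -0.0116 0.0113 y -0.0246 -0.0106
0.01 291 x -0.0118 0.011 y -0.0244 -0.0106
0.015 259 x -0.0115 0.0111 y -0.0243 -0.0106
0.02 134 x -0.012 0.0109 y -0.023 -0.0107
0.025 12 x 0.0043 0.0088 y -0.0109 -0.0107
max z [0.0101 0.0204 0.0246]
0.0 351 x -0.0115 0.0114 y 0.0129 0.0271
0.01 286 x -0.0114 0.011 y 0.013 0.0266
0.015 270 x -0.0117 0.0111 y 0.013 0.0267
0.02 143 x -0.0117 0.011 y 0.0129 0.0252
0.025 17 x 0.0009 0.0088 y 0.0131 0.0135
tray floor z 0.006119674141334061
```

>>> servo_tool(
  series="0.435 0.030 -0.028 0.010 0 0 0;0.435 0.057 -0.056 0.019 0 0 0;0.435 0.057 -0.056 0.019 0 0 0;0.435 0.057 -0.056 0.019 0 0 0",
)

```text
time_s: 1.88
eef_pos: [0.4862, -0.0948, 0.1204]
eef_rot: [-0.0, 0.996, 0.085, -0.0]
wrist_force: [-1.0, 0.3, -0.1]
opening: 0.28
grasp_force: 0.0
```

>>> servo_tool(
  series="0.435 0 0 0.030 0 0 0;0.435 0 0 0.060 0 0 0;0.435 0 0 0.080 0 0 0;0.435 0 0 0.085 0 0 0;0.435 0 0 0.085 0 0 0;0.435 0.008 0 0.085 0 0 0;0.435 0.014 0 0.085 0 0 0;0.435 0.019 0 0.085 0 0 0;0.435 0.024 0 0.085 0 0 0;0.435 0.029 0 0.085 0 0 0;0.435 0.034 0 0.085 0 0 0;0.435 0.039 0 0.085 0 0 0",
)

```text
time_s: 2.88
eef_pos: [0.5253, -0.0879, 0.0358]
eef_rot: [0.0, 0.996, 0.085, 0.0]
wrist_force: [-0.9, -0.4, 0.6]
opening: 0.28
grasp_force: 0.4
```

```bash
cat >> h.py <<'E'
def spacer(name=None):
    p,T=pose();c=ctrl.camera('wrist');P=wcloud(c)@T.T+p
    L=np.stack([(P[...,:2]-Tt)@TR],0)[0]
    white=(c['img'].min(2)>110)&((c['img'].max(2).astype(int)-c['img'].min(2))<60)&(c['z_map']>0)
    m=white&(P[...,2]>.0165)&(P[...,2]<.024)&(L[...,0]<.075)&(L[...,0]>-.075)&(abs(L[...,1])<.152)
    m=cv2.morphologyEx(m.astype(np.uint8),cv2.MORPH_OPEN,np.ones((3,3),np.uint8))
    if name: cv2.imwrite('pics/'+name,c['img'][:,:,::-1])
    n,lab=cv2.connectedComponents(m)
    for i in range(1,n):
        q=L[lab==i]
        if len(q)>150:
            r=cv2.minAreaRect((q*1e3).astype(np.float32));print(len(q),np.round(r[0],1),np.round(r[1],1),round(r[2],1))
E
python3 - <<'E'
from h import *
where();spacer('w2.png')
E
```

```text
tray [-45.6 -11.1] z 35.8 yaw err deg 0.05
9279 [57.6 -3.7] [ 35.2 296.2] 0.1
1299 [  28.7 -127.9] [14.1 28. ] 0.1
9618 [-20.4  -4. ] [31.4 54.3] 0.2
2658 [-49.6 132.1] [34. 36.] 27.4
1597 [ -49.1 -128.1] [26.8 24.9] 34.4
```

View pics/w2.png

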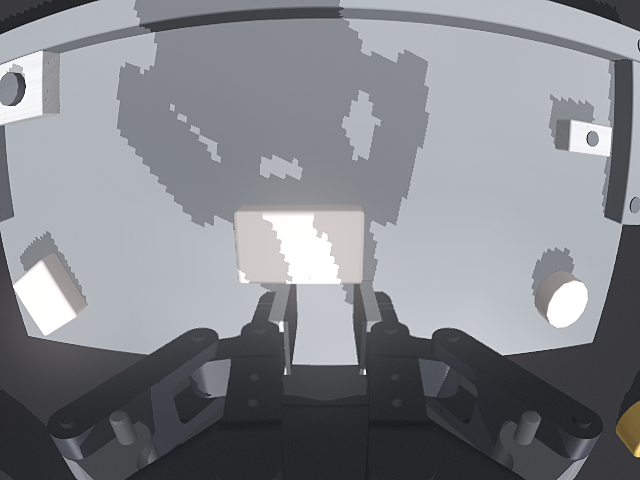

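The spacer is now square to the tray at (-20,-4) mm, pressed on both fingertips, and the keeper measures where expected. I'll keep pushing towards the rail.

>>> servo_tool(
  series="0.435 0.005 0 0 0 0 0;0.435 0.011 0 0 0 0 0;0.435 0.017 0 0 0 0 0;0.435 0.023 0 0 0 0 0;0.435 0.029 0 0 0 0 0;0.435 0.035 0 0 0 0 0;0.435 0.041 0 0 0 0 0;0.435 0.047 0 0 0 0 0;0.435 0.053 0 0 0 0 0;0.435 0.059 0 0 0 0 0;0.435 0.064 0 0 0 0 0;0.435 0.068 0 0 0 0 0",
)

```text
time_s: 3.93
eef_pos: [0.5923, -0.0765, 0.0355]
eef_rot: [0.0, 0.996, 0.085, 0.0]
wrist_force: [-0.4, -0.5, 0.4]
opening: 0.284
grasp_force: 0.2
```

>>> servo_tool(
  series="0.435 0.002 0 0 0 0 0;0.435 0.003 0 0 0 0 0;0.435 0.004 0 0 0 0 0;0.435 0.004 0 0 0 0 0",
)

```text
time_s: 4.27
eef_pos: [0.5956, -0.0759, 0.0356]
eef_rot: [0.0, 0.996, 0.085, 0.0]
wrist_force: [0.1, -0.1, -0.3]
opening: 0.283
grasp_force: 0.0
```

```bash
python3 - <<'E'
from h import *
where();spacer()
E
```

```text
tray [ 25.8 -11.2] z 35.6 yaw err deg 0.02
9772 [57.6 -0.9] [ 34.8 301.9] 0.0
9655 [50.3 -4. ] [32.7 53.7] 0.9
1066 [  29.  -127.7] [27.8 14.3] 89.5
633 [-39.2 137.1] [12.8 35. ] 31.0
```

>>> servo_tool(
  series="0.435 0.001 0 0 0 0 0;0.435 0.002 0 0 0 0 0;0.435 0.003 0 0 0 0 0;0.435 0.003 0 0 0 0 0;0.435 0.003 0 0 0 0 0",
)

```text
time_s: 4.73
eef_pos: [0.5987, -0.0754, 0.0356]
eef_rot: [0.0, 0.996, 0.085, 0.0]
wrist_force: [0.1, 0.3, 0.3]
opening: 0.283
grasp_force: 0.0
```

>>> servo_tool(
  series="0.435 0.001 0 0 0 0 0;0.435 0.001 0 0 0 0 0;0.435 0.001 0 0 0 0 0",
)

```text
time_s: 4.98
eef_pos: [0.5993, -0.0752, 0.0355]
eef_rot: [-0.0, 0.996, 0.085, -0.0]
wrist_force: [-1.7, -0.8, 1.8]
opening: 0.281
grasp_force: 0.8
```

>>> servo_tool(
  series="0.435 0.001 0 0 0 0 0;0.435 0.001 0 0 0 0 0;0.435 0.001 0 0 0 0 0",
)

```text
time_s: 5.23
eef_pos: [0.5994, -0.0752, 0.0354]
eef_rot: [-0.0, 0.996, 0.085, -0.001]
wrist_force: [-6.0, -1.7, 3.8]
opening: 0.284
grasp_force: 2.9
```

```bash
python3 - <<'E'
from h import *
where();spacer('w3.png')
E
```

```text
tray [ 29.6 -11.1] z 35.4 yaw err deg 0.03
19210 [55.6 -0.4] [ 38.9 303. ] 0.0
1065 [  28.8 -128. ] [27.  14.8] 89.4
457 [-37.6 138.3] [ 9.7 35.7] 33.4
```

View pics/w3.png

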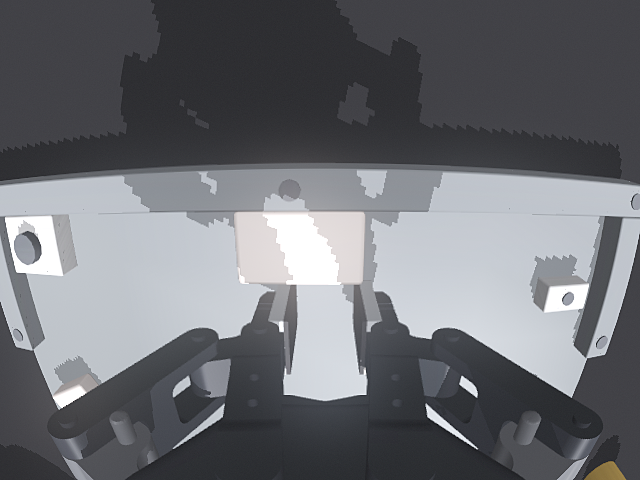

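The spacer's long side is flat against the rail, and the force rose to 6 N on contact. Now I'll back off, lift, shut the fingers and go behind its +y end.

>>> servo_tool(
  series="0.435 -0.006 0 0 0 0 0;0.435 -0.014 0 0 0 0 0;0.435 -0.014 0 -0.020 0 0 0;1 -0.014 0 -0.050 0 0 0;1 0 -0.030 -0.050 0 0 0;1 0.015 -0.050 -0.050 0 0 0;1 0.025 -0.062 -0.050 0 0 0;1 0.025 -0.062 -0.050 0 0 0;1 0.025 -0.062 -0.050 0 0 0;1 0.025 -0.062 -0.050 0 0 0",
)

```text
time_s: 6.12
eef_pos: [0.614, -0.0102, 0.0849]
eef_rot: [0.0, 0.996, 0.085, -0.001]
wrist_force: [-0.2, 0.8, 0.4]
opening: 0.001
grasp_force: 0.0
```

```bash
python3 - <<'E'
from h import *
where();spacer('w4.png')
c=ctrl.camera('wrist');P=wcloud(c)
m=(P[...,2]<.05)&(P[...,2]>-.01)&(np.abs(P[...,1])<.06)&(abs(P[...,0])<.03)&(c['z_map']>0);s=P[m]
print('max z',np.percentile(s[:,2],[90,99,99.8]).round(4))
for z in(.0,.01,.015,.02,.025,.028):
    b=s[abs(s[:,2]-z)<.002]
    if len(b): print(z,len(b),'x',b[:,0].min().round(4),b[:,0].max().round(4),'y',b[:,1].min().round(4),b[:,1].max().round(4))
E
```

```text
tray [55.  50.5] z 84.9 yaw err deg 0.04
10848 [57.6  0.4] [ 35.4 302.9] 0.2
502 [  29.1 -128.3] [28.1 14.3] 89.7
432 [ -45.3 -130.1] [25.9 18.1] 63.6
max z [0.0161 0.0204 0.0214]
0.0 409 x 0.0053 0.0112 y -0.0124 0.0145
0.01 356 x 0.0053 0.011 y -0.0125 0.0147
0.015 245 x 0.0056 0.0109 y -0.0121 0.0146
0.02 117 x 0.0056 0.0108 y -0.0088 0.011
```

View pics/w4.png

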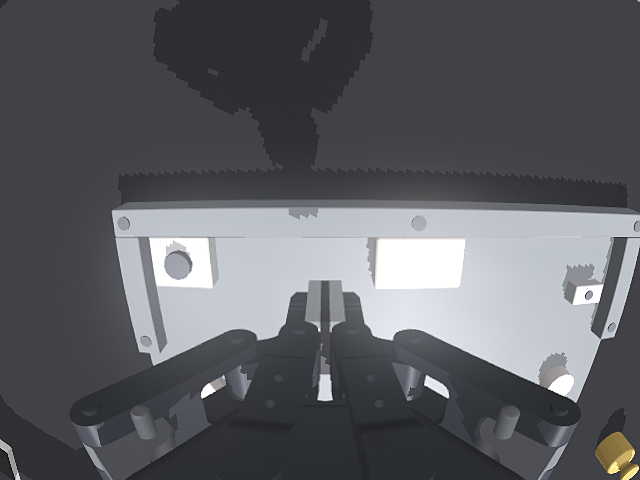

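The spacer stays flush with the rail at (420,262), and the shut fingers line up behind its +y end. I'll descend and start the push along the rail.

>>> servo_tool(
  series="1 0 0 0.025 0 0 0;1 0 0 0.045 0 0 0;1 0 0 0.051 0 0 0;1 0 0 0.051 0 0 0;1 0 0.008 0.051 0 0 0;1 0 0.013 0.051 0 0 0;1 0 0.017 0.051 0 0 0;1 0 0.021 0.051 0 0 0;1 0 0.025 0.051 0 0 0;1 0 0.030 0.051 0 0 0;1 0 0.035 0.051 0 0 0;1 0 0.040 0.051 0 0 0",
)

```text
time_s: 7.22
eef_pos: [0.6221, -0.0491, 0.0355]
eef_rot: [-0.0, 0.996, 0.085, 0.001]
wrist_force: [0.5, 4.4, 6.2]
opening: -0.0
grasp_force: 3.2
```

```bash
python3 - <<'E'
from h import *
where();spacer('w5.png')
E
```

```text
tray [56.4 10.8] z 35.5 yaw err deg 0.04
14816 [57.1  0. ] [ 35.8 303.3] 0.0
756 [  29.  -127.8] [14.8 26.8] 1.6
```

View pics/w5.png

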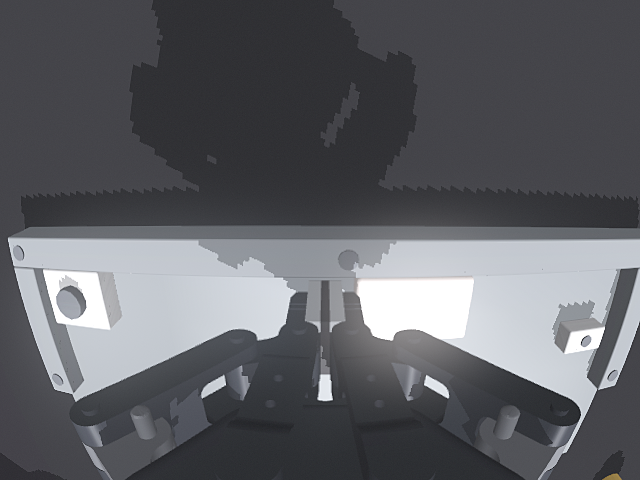

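The spacer is flush with the rail and following, but a 6 N vertical force suggests the tips are brushing the floor. I'll back off 3 mm, raise 4 mm and continue.

>>> servo_tool(
  series="1 0 -0.003 0 0 0 0;1 0 -0.003 -0.004 0 0 0;1 0 -0.003 -0.004 0 0 0;1 0 -0.003 -0.004 0 0 0",
)

```text
time_s: 7.6
eef_pos: [0.621, -0.0463, 0.0387]
eef_rot: [0.0, 0.996, 0.085, 0.0]
wrist_force: [0.3, 0.1, 0.2]
opening: 0.002
grasp_force: 0.0
```

```bash
python3 - <<'E'
from h import *
where()
E
```

```text
tray [55.8 13.8] z 38.7 yaw err deg 0.04
```

>>> servo_tool(
  series="1 0 0.004 0 0 0 0;1 0 0.008 0 0 0 0;1 0 0.012 0 0 0 0;1 0 0.016 0 0 0 0;1 0 0.021 0 0 0 0;1 0 0.026 0 0 0 0;1 0 0.031 0 0 0 0;1 0 0.036 0 0 0 0;1 0 0.041 0 0 0 0;1 0 0.046 0 0 0 0;1 0 0.051 0 0 0 0;1 0 0.056 0 0 0 0",
)

```text
time_s: 8.6
eef_pos: [0.6305, -0.1019, 0.0386]
eef_rot: [-0.0, 0.996, 0.085, 0.0]
wrist_force: [0.0, 0.7, 0.7]
opening: -0.005
grasp_force: 0.5
```

```bash
python3 - <<'E'
from h import *
where();spacer('w6.png')
E
```

```text
tray [ 55.8 -42.7] z 38.6 yaw err deg 0.02
12906 [57.2 -2.3] [299.4  35.5] 90.0
1084 [  28.9 -127.9] [15.1 26.4] 0.6
1020 [-48.7 131.8] [34. 34.] 26.4
```

View pics/w6.png

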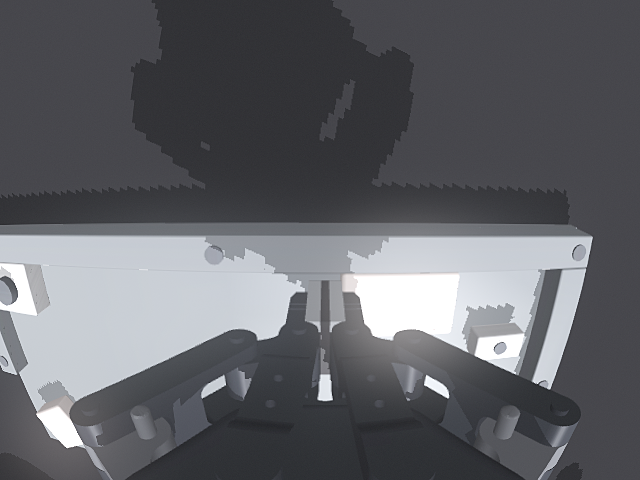

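Still flush with the rail, and the leading end is entering beside the keeper at (495,340). Continuing.

>>> servo_tool(
  series="1 0 0.004 0 0 0 0;1 0 0.008 0 0 0 0;1 0 0.012 0 0 0 0;1 0 0.016 0 0 0 0;1 0 0.020 0 0 0 0;1 0 0.024 0 0 0 0;1 0 0.028 0 0 0 0;1 0 0.032 0 0 0 0;1 0 0.036 0 0 0 0;1 0 0.039 0 0 0 0;1 0 0.041 0 0 0 0;1 0 0.041 0 0 0 0",
)

```text
time_s: 9.65
eef_pos: [0.6375, -0.1426, 0.0386]
eef_rot: [0.0, 0.996, 0.085, 0.0]
wrist_force: [-0.6, -0.8, 0.9]
opening: -0.002
grasp_force: 0.5
```

>>> servo_tool(
  series="1 0 0.001 0 0 0 0;1 0 0.002 0 0 0 0;1 0 0.003 0 0 0 0;1 0 0.003 0 0 0 0;1 0 0.003 0 0 0 0",
)

```text
time_s: 10.07
eef_pos: [0.6379, -0.1448, 0.0386]
eef_rot: [0.0, 0.996, 0.085, 0.0]
wrist_force: [-0.7, 0.9, 1.0]
opening: 0.005
grasp_force: 0.9
```

```bash
python3 - <<'E'
from h import *
where()
E
```

```text
tray [ 55.8 -86.2] z 38.6 yaw err deg 0.03
```

>>> servo_tool(
  series="1 0 0.001 0 0 0 0;1 0 0.002 0 0 0 0;1 0 0.002 0 0 0 0;1 0 0.002 0 0 0 0",
)

```text
time_s: 10.4
eef_pos: [0.6382, -0.1469, 0.0386]
eef_rot: [0.0, 0.996, 0.085, 0.0]
wrist_force: [-0.7, 1.8, 1.5]
opening: 0.001
grasp_force: 1.0
```

>>> servo_tool(
  series="1 0 0.001 0 0 0 0;1 0 0.001 0 0 0 0;1 0 0.001 0 0 0 0",
)

```text
time_s: 10.65
eef_pos: [0.6384, -0.1478, 0.0386]
eef_rot: [0.0, 0.996, 0.085, 0.0]
wrist_force: [1.1, 1.2, 1.5]
opening: -0.001
grasp_force: 1.1
```

>>> servo_tool(
  series="1 0 0.001 0 0 0 0;1 0 0.001 0 0 0 0;1 0 0.001 0 0 0 0",
)

```text
time_s: 10.9
eef_pos: [0.6385, -0.1488, 0.0386]
eef_rot: [0.0, 0.996, 0.085, 0.0]
wrist_force: [-0.5, 1.2, 1.7]
opening: -0.003
grasp_force: 1.1
```

```bash
python3 - <<'E'
from h import *
where()
E
```

```text
tray [ 55.8 -90.3] z 38.6 yaw err deg 0.02
```

Not at the stop yet, since the force is only sliding friction. More 1 mm steps.

>>> servo_tool(
  series="1 0 0.001 0 0 0 0;1 0 0.001 0 0 0 0;1 0 0.001 0 0 0 0",
)

```text
time_s: 11.15
eef_pos: [0.6387, -0.1498, 0.0386]
eef_rot: [0.0, 0.996, 0.085, 0.0]
wrist_force: [0.1, 0.9, 2.0]
opening: -0.002
grasp_force: 1.2
```

>>> servo_tool(
  series="1 0 0.001 0 0 0 0;1 0 0.001 0 0 0 0;1 0 0.001 0 0 0 0",
)

```text
time_s: 11.4
eef_pos: [0.6389, -0.1508, 0.0386]
eef_rot: [0.0, 0.996, 0.085, 0.0]
wrist_force: [-0.9, 1.3, 3.6]
opening: 0.004
grasp_force: 1.3
```

```bash
python3 - <<'E'
from h import *
where();spacer('w7.png')
E
```

```text
tray [ 55.8 -92.3] z 38.6 yaw err deg 0.02
10722 [ 57.4 -34.4] [234.9  35.4] 90.0
870 [-48.9 131.3] [34.1 34.3] 26.4
```

View pics/w7.png

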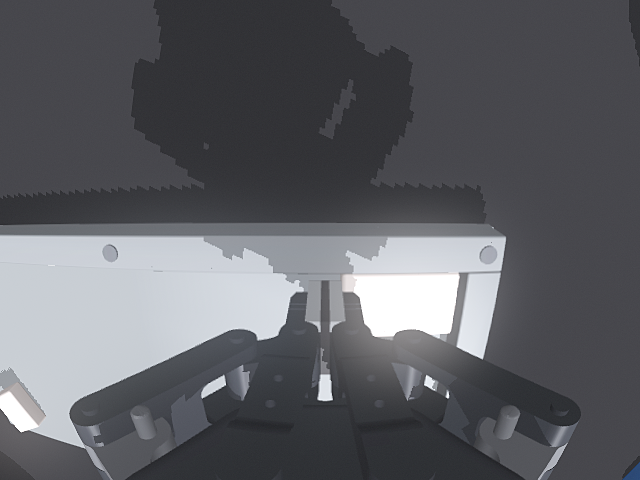

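```bash
python3 - <<'E'
from h import *
p,T=pose();c=ctrl.camera('wrist');P=wcloud(c);ok=c['z_map']>0
for lo,hi in((.016,.025),(.025,.04),(.04,.06),(.06,.09)):
    m=ok&(P[...,1]>lo)&(P[...,1]<hi)&(abs(P[...,0])<.03)&(c['img'].max(2)<90)&(P[...,2]<.012)
    print(lo,'lowest gripper world z',(p[2]-np.percentile(P[m][:,2],[50,99,100])).round(4),m.sum())
W=P@T.T+p;L=(W[...,:2]-Tt)@TR;im=c['img'].min(2)
for r in(290,300,310,320): # along y: edge spacer -> stop
    seg=[(u,round(float(L[r,u,1]*1e3),1),round(float(W[r,u,2]*1e3),1),int(im[r,u])) for u in range(446,482,3)];print(r,seg)
o=ctrl.get_obs();print(o['wrist_force'],o['torque'])
E
```

```text
0.016 lowest gripper world z [0.1091 0.0896 0.0862] 2459
0.025 lowest gripper world z [0.089  0.0673 0.0636] 5433
0.04 lowest gripper world z [0.0955 0.0764 0.0713] 5129
0.06 lowest gripper world z [0.1018 0.097  0.0968] 145
290 [(446, -144.5, 19.7, 255), (449, -145.9, 19.7, 255), (452, -147.1, 20.2, 255), (455, -148.5, 20.0, 255), (458, -153.2, 12.2, 126), (461, -153.5, 14.9, 133), (464, -153.5, 18.3, 127), (467, -154.5, 19.1, 212), (470, -155.5, 20.2, 219), (473, -157.0, 19.9, 219), (476, -158.5, 19.9, 217), (479, -159.9, 20.0, 217)]
300 [(446, -145.1, 19.8, 255), (449, -145.9, 21.2, 255), (452, -147.5, 20.7, 255), (455, -149.2, 20.0, 255), (458, -153.3, 13.6, 136), (461, -153.7, 16.0, 134), (464, -154.3, 18.1, 174), (467, -155.0, 19.8, 224), (470, -156.0, 20.6, 221), (473, -157.6, 20.3, 221), (476, -159.3, 20.0, 219), (479, -161.0, 19.5, 217)]
310 [(446, -145.7, 20.1, 255), (449, -147.2, 19.8, 255), (452, -148.7, 19.6, 255), (455, -153.7, 10.8, 126), (458, -153.7, 14.6, 135), (461, -153.1, 19.3, 126), (464, -154.0, 20.6, 226), (467, -155.6, 20.2, 224), (470, -157.0, 20.3, 222), (473, -158.4, 20.4, 221), (476, -160.1, 20.2, 221), (479, -161.5, 20.2, 219)]
320 [(446, -146.5, 19.7, 255), (449, -147.8, 20.2, 255), (452, -149.6, 19.1, 255), (455, -153.6, 13.0, 134), (458, -153.5, 16.9, 132), (461, -154.2, 18.7, 189), (464, -155.2, 19.7, 226), (467, -156.1, 21.0, 225), (470, -157.6, 21.0, 224), (473, -159.2, 20.8, 223), (476, -160.9, 20.4, 222), (479, -162.6, 20.0, 221)]
[-0.00512945  1.73457787  2.33092406] [ 0.18157184  0.05851962 -0.04301979]
```

The leading end is about 4 mm short of the stop, and the tapered tips are catching the top edge. I'll back off, lower 2.5 mm and finish the push.

>>> servo_tool(
  series="1 0 -0.005 0 0 0 0;1 0 -0.005 0.0025 0 0 0;1 0 -0.005 0.0025 0 0 0;1 0 0 0.0025 0 0 0;1 0 0.002 0.0025 0 0 0;1 0 0.003 0.0025 0 0 0;1 0 0.003 0.0025 0 0 0",
)

```text
time_s: 12.08
eef_pos: [0.6385, -0.1492, 0.0357]
eef_rot: [-0.004, 0.996, 0.085, -0.001]
wrist_force: [-1.8, 17.7, 8.4]
opening: -0.001
grasp_force: 10.0
```

```bash
cat >> h.py <<'E'
def edge():
    where();p,T=pose();c=ctrl.camera('wrist');P=wcloud(c);W=P@T.T+p;L=(W[...,:2]-Tt)@TR;im=c['img'].min(2)
    m=(im>240)&(abs(W[...,2]-.02)<.003)
    for r in(290,300,310,320): 
        u=np.where(m[r,360:])[0]+360;d=np.where(np.diff(u)>1)[0];e=u[d[0]] if len(d) else u[-1]
        print(r,'spacer lead edge y',round(float(L[r,e,1]*1e3),1))
    print('force',ctrl.get_obs()['wrist_force'].round(1))
E
python3 -c "
from h import *
edge()"
```

```text
tray [ 55.7 -90.7] z 35.7 yaw err deg 0.05
290 spacer lead edge y -119.9
300 spacer lead edge y -113.6
310 spacer lead edge y -138.0
320 spacer lead edge y -151.9
force [-2.  18.2  8.1]
```

Force jumped to 18 N at the expected position, so it's against the stop. Backing off, lifting and checking.

>>> servo_tool(
  series="1 0 -0.006 0 0 0 0;1 0 -0.020 0 0 0 0;1 0 -0.020 -0.025 0 0 0;1 0 -0.020 -0.060 0 0 0;1 -0.030 -0.020 -0.100 0 0 0;1 -0.060 0.010 -0.120 0 0 0;1 -0.080 0.030 -0.120 0 0 0;1 -0.080 0.030 -0.120 0 0 0;1 -0.080 0.030 -0.120 0 0 0;1 -0.080 0.030 -0.120 0 0 0",
)

```text
time_s: 12.97
eef_pos: [0.5653, -0.1966, 0.1556]
eef_rot: [-0.0, 0.996, 0.084, -0.0]
wrist_force: [1.1, 0.6, 0.1]
opening: 0.003
grasp_force: 0.0
```

```bash
python3 - <<'E'
from h import *
where();p,T=pose();c=ctrl.camera('wrist');P=wcloud(c);W=P@T.T+p;L=(W[...,:2]-Tt)@TR
im=c['img'];u,v=np.where((abs(L[...,0]-.05)<.04)&(abs(L[...,1]+.13)<.045)&(c['z_map']>0))[::-1]
a,b,e,g=u.min(),u.max(),v.min(),v.max();cr=im[e:g,a:b,::-1];s=min(760/cr.shape[1],560/cr.shape[0])
cv2.imwrite('pics/w8.png',cv2.resize(cr,None,fx=s,fy=s,interpolation=cv2.INTER_CUBIC));print(a,e,s)
mid=(a+b)//2
from numpy import round as rr
for y in(-.12,-.13,-.14):
    m=(abs(L[...,1]-y)<.001)&(L[...,0]>.02)&(L[...,0]<.08);o=np.argsort(L[m][:,0]);print('y',y,[(round(float(l*1e3),1),round(float(z*1e3),1),int(i)) for l,z,i in zip(L[m][o][:,0],W[m][o][:,2],im.min(2)[m][o])][::6])
E
```

```text
tray [ -24.4 -125. ] z 155.6 yaw err deg -0.04
264 68 5.0
y -0.12 [(20.3, 5.4, 226), (22.9, 18.5, 255), (25.1, 19.5, 255), (27.1, 18.1, 255), (29.1, 17.4, 255), (30.5, 18.7, 255), (31.9, 18.6, 255), (33.3, 18.1, 255), (34.6, 18.0, 255), (35.9, 14.4, 170), (37.0, 6.3, 181), (38.4, 5.4, 177), (40.2, 19.5, 255), (41.6, 20.3, 255), (42.9, 20.5, 255), (44.3, 20.3, 255), (45.6, 20.5, 255), (47.0, 19.4, 255), (48.4, 20.1, 255), (49.7, 20.1, 255), (51.1, 20.8, 255), (52.5, 20.4, 255), (53.8, 21.1, 255), (55.2, 20.7, 255), (56.5, 21.1, 255), (57.9, 20.1, 255), (59.3, 19.2, 255), (60.6, 20.3, 255), (62.1, 18.8, 255), (63.4, 20.1, 255), (64.8, 19.4, 255), (66.1, 19.9, 255), (67.5, 20.6, 255), (69.1, 17.2, 219), (70.3, 19.3, 206), (71.7, 19.8, 212), (73.0, 20.2, 212), (74.4, 19.6, 211), (75.8, 19.3, 211), (77.2, 19.6, 211), (78.6, 19.1, 211), (79.9, 20.2, 209)]
y -0.13 [(20.3, 5.5, 226), (22.8, 17.4, 255), (24.2, 17.2, 255), (25.6, 17.6, 204), (27.1, 18.5, 182), (28.4, 17.1, 186), (29.8, 18.3, 186), (31.2, 18.4, 241), (32.5, 17.1, 255), (33.9, 16.6, 255), (35.3, 17.4, 226), (36.2, 6.3, 180), (37
[... 704 characters left out ...]
, (29.8, 17.2, 255), (31.2, 17.3, 255), (32.6, 17.4, 251), (33.9, 17.3, 255), (34.9, 7.7, 222), (36.3, 6.9, 217), (37.7, 6.9, 212), (39.2, 8.5, 224), (40.9, 20.6, 255), (42.3, 21.4, 255), (43.7, 20.4, 255), (45.0, 20.8, 255), (46.4, 19.9, 255), (47.7, 18.8, 255), (49.1, 20.4, 255), (50.5, 19.5, 255), (51.9, 18.7, 255), (53.2, 19.3, 255), (54.6, 20.0, 255), (55.9, 20.7, 255), (57.3, 19.8, 255), (58.7, 19.3, 255), (60.0, 19.9, 255), (61.4, 19.9, 255), (62.8, 19.5, 255), (64.2, 19.5, 255), (65.5, 20.6, 255), (66.9, 19.4, 255), (68.3, 19.4, 255), (69.7, 19.4, 188), (71.1, 19.4, 214), (72.4, 20.0, 213), (73.8, 19.6, 211), (75.2, 19.8, 212), (76.5, 20.7, 211), (78.1, 18.8, 211), (79.3, 20.3, 210)]
```

View pics/w8.png

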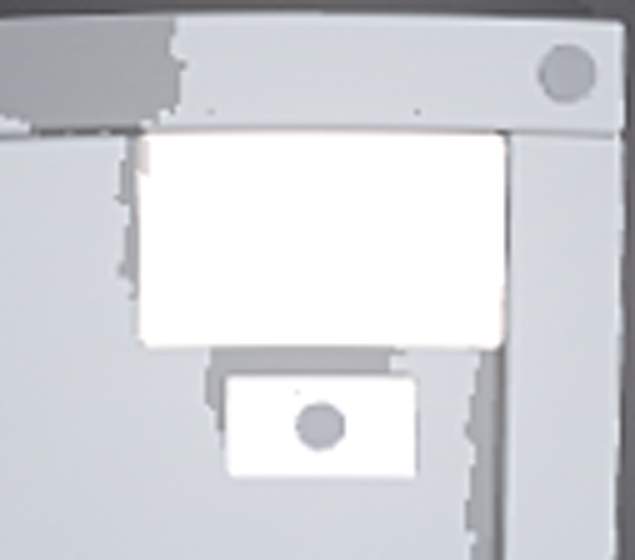

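The spacer sits flush against the rail, with its right end at column 505 and the stop's edge at about 508. Its centre matches the keeper's centre (321 vs 320), so it is fully home, and the hand is clear.

```bash
python3 -c "
from bench import ctrl
print(ctrl.hand_in())"
```

```text
the job is handed in; nothing more can be done
None
```

The spacer is flat against the rail and, by the last wrist picture, home against the end stop in the keeper pocket; the hand is clear and the job is handed in at about 13 s (no verdict was shown).

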